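# Put away the post-office counter kit

## Robot

A 6-joint arm with a two-finger parallel gripper is mounted at the origin on the work surface. World frame = base frame: x ahead of the robot, y to its left, z up, the work surface at z = 0. Lengths are in mm, angles in rad, forces in N, time in s.
With the tool pointing down it reaches from about 300 to 775 mm from the base axis. Payload 14.6 kg.
Tool frame: the origin (TCP) lies between the finger pads; the fingertips stand manip.tip_reach ahead of it and the grasp point (between the pads) lies 5 mm behind it (manip.tip_reach is the distance from the TCP to the fingertips, in mm); z points along the fingers, y is the line along which they close (so a half turn about z gives the same grasp; the last joint's range is limited). The gripper opens to 94 mm and grips with 3 to 60 N. Pads are 16 mm wide; open, the fingers measure 119 mm over their backs; the gripper's body (75 mm by 177 mm) begins 78 mm behind the grasp point.
Start: joints at [-1.188, 0.3, 1.521, -0, 1.321, -0.067], TCP at [239.124, -495.287, 219.446] pointing down, gripper open.
Joint ranges: [-3.03, 3.03], [-0.79, 2.21], [0.23, 2.52], [-1.04, 4.18], [0, 3.07], [-2.55, 2.55]. Speed limits (rad/s): [2.22, 2.22, 2.57, 3.14, 3.14, 3.14].

## Interface

Orientations are given as [roll, pitch, yaw] about the fixed x, y, z axes, in that order (R = Rz(yaw) Ry(pitch) Rx(roll)).
In Python, from cell import manip gives the robot as it stands. The module is installed in compiled form; this text tells all that it offers.
- The arm moves only by the shell command python3 -m creep 'ROWS' [FORCE]. ROWS is JSON, a list of rows, each a list of 3 entries, a list of its own where there are three numbers: the opening, from -1 (shut) to 1 (fully open), then the shift along the tool's x, y, z in cm, then the turn about the tool's z in units of 5 degrees (1.0 is 5 degrees). In form: [[grip, [tx, ty, tz], roll], ...]. A call has 1 to 12 rows; each row is the pose to reach, as a shift and turn from the pose commanded when the call began, along the tool's axes at that moment; what a row does not reach only later rows make up. A row lasts 1/10 s, in which the tool goes at most 50 mm and 8.59 degrees, less where a joint would pass 70% of its speed; a pose out of reach is approached as far as the arm can. A call with a gripper value outside its range is refused whole. The fingers move at their own pace and stop on an object; FORCE is the grip in N (left out, the last holds). Time passes only in rows, so rows that repeat a pose let the fingers close. It gives the time, the measured TCP pose, the force, the opening and the grip force at its end, in the units of the state.
- manip.read_state(): the state, without advancing time (a new reading comes with each control period).
- manip.camera(name): name is "side" or "top"; returns the picture (480x640x3 uint8, red, green, blue); there is no depth.
- manip.camera_params(name): a dict with "fovy" (degrees; the focal length in pixels is half the picture's height over the tangent of half this angle, whatever the lens; pixels are square), "cx", "cy" (the principal point, pixels), "origin" and "attitude" of the camera in the world. Camera axes: x right, y down, z forward; pixel columns grow to the right and rows downward; lengths in mm; the calibration is good to about 2 mm. A picture is of the moment at which its call begins. camera_params takes no time and is no camera call.
- manip.sign_off(): hands the job in; it is judged then, once.
The state is a dict: "clock": time; "joints": joint angles; "qd": joint speeds; "effort": joint torques, N m; "eef_pos": TCP position; "eef_rot": TCP orientation; "wrist_force": force on the tool from outside, world axes, zero at the start; "moment": the same for the moment, N m; "finger_gap": finger opening in mm; "finger_force": force on a finger pad.
Only numpy, scipy, OpenCV 4.12 (cv2) and the standard library are available. Lean on these libraries where they do the work, as an engineer would, in place of code of your own. Each camera call takes 0.05 s, during which the arm holds its last target. There are 200 camera calls.

## Task

Put the counter kit away in the green tray, each thing fully down in its own holder: the round-footed stamp upright in the round recess, the oblong-footed stamp upright in the narrow recess, the ink pad lid-up in the wide recess, and the full roll of tape centred over the post, flat on its plate. Leave the square-footed stamp and the small, nearly used-up roll standing where they are.

Things in the scene. Friction and masses are not known exactly. Their poses are not given: they have to be found in the camera images.
- stamp_round: Hand stamp with a round black foot, 44 mm diameter and 22 mm high. Wooden knob handle on its vertical axis, 26 mm diameter from 60 to 86 mm above the underside, rounded off at 95 mm (the top); thin 14 mm neck below. 0.12 kg, loose, upright. Origin: centre of the underside; z up.
- stamp_oblong: Hand stamp with an oblong black foot, 26 mm (x) by 62 mm (y) and 22 mm high. Wooden knob handle on its vertical axis, 26 mm diameter from 60 to 86 mm above the underside, rounded off at 95 mm (the top); thin 14 mm neck below. 0.12 kg, loose, upright. Origin: centre of the underside; z up.
- ink_pad: Closed ink pad: flat box, black with a steel lid, 42 mm (x) by 60 mm (y) by 28 mm high, 0.10 kg, lying flat, loose. Origin: centre of the underside; z up.
- tape_full: Full roll of amber-brown tape lying flat: outer diameter 64 mm, bore 26 mm, 25 mm high, 0.09 kg, loose. Origin: centre of the underside; z up along the bore.
- stamp_square: The stamp that stays: like the other stamps, but with a square black foot, 42 by 42 mm and 22 mm high. Wooden knob handle on its vertical axis, 26 mm diameter from 60 to 86 mm above the underside, rounded off at 95 mm (the top); thin 14 mm neck below. 0.12 kg, loose, upright. Origin: centre of the underside; z up.
- tape_small: The roll that stays: a nearly used-up roll of the same tape lying flat, outer diameter only 40 mm, bore 26 mm, 25 mm high, 0.03 kg, loose. Origin: centre of the underside; z up.
- holder_round: Holder for the round stamp: a round recess of 54 mm diameter, 8 mm deep, central, black floor 4 mm above the origin. Plywood plate, 88 (x) by 84 (y) by 12 mm, fixed, one of four side by side along their y (86 mm pitch, any order, one yaw) in a green tray 100 x 352 mm, rim level with the plates, 16 mm above the counter. Origin: centre of the underside, 4 mm above the counter; z up.
- holder_slot: Holder for the oblong stamp: a narrow oblong recess, 36 mm (x) by 72 mm (y), 8 mm deep, central, black floor 4 mm above the origin. Plywood plate, 88 (x) by 84 (y) by 12 mm, fixed, one of four side by side along their y (86 mm pitch, any order, one yaw) in a green tray 100 x 352 mm, rim level with the plates, 16 mm above the counter. Origin: centre of the underside, 4 mm above the counter; z up.
- holder_pad: Holder for the ink pad: a wide oblong recess, 52 mm (x) by 70 mm (y), 8 mm deep, central, black floor 4 mm above the origin. Plywood plate, 88 (x) by 84 (y) by 12 mm, fixed, one of four side by side along their y (86 mm pitch, any order, one yaw) in a green tray 100 x 352 mm, rim level with the plates, 16 mm above the counter. Origin: centre of the underside, 4 mm above the counter; z up.
- holder_post: Tape holder: no recess, a central dark steel post, 12 mm diameter, 21 mm above the plate, on which the roll lies. Plywood plate, 88 (x) by 84 (y) by 12 mm, fixed, one of four side by side along their y (86 mm pitch, any order, one yaw) in a green tray 100 x 352 mm, rim level with the plates, 16 mm above the counter. Origin: centre of the underside, 4 mm above the counter; z up.
Not all that is in view belongs to the job. Leave any pink or red look-alike of the tape_small alone.

How it is judged (in metres and radians):
At the end, for the whole second after the job is handed in: Each thing is in its own holder, upright (0.1 rad), centred within 10 mm, underside within 4 mm of the recess floor (roll: plate top), oblong stamp and pad along their recesses within 0.3 rad, all at rest; square stamp and small roll upright, at rest, within 30 mm of their starts (horizontal distance between stamp_round and holder_round below 0.01 m and z of stamp_round in the frame of holder_round between 0 and 0.008 m and angle between each of stamp_round, stamp_oblong, ink_pad, tape_full, stamp_square, tape_small's own z axis and vertical below 0.1 rad and linear speed of each of stamp_round, stamp_oblong, ink_pad, tape_full, stamp_square, tape_small below 0.02 m/s and horizontal distance between stamp_oblong and holder_slot below 0.01 m and z of stamp_oblong in the frame of holder_slot between 0 and 0.008 m and angle between the y axis of stamp_oblong and the y axis of holder_slot, either way round below 0.3 rad and horizontal distance between ink_pad and holder_pad below 0.01 m and z of ink_pad in the frame of holder_pad between 0 and 0.008 m and angle between the y axis of ink_pad and the y axis of holder_pad, either way round below 0.3 rad and horizontal distance between tape_full and holder_post below 0.01 m and z of tape_full in the frame of holder_post between 0.008 and 0.016 m and distance of each of stamp_square, tape_small from where it was at the start of the episode below 0.03 m); the robot touches nothing.
It fails at once if the square-footed stamp is moved more than 30 mm (distance of stamp_square from where it was at the start of the episode above 0.03 m).
It fails at once if the small roll is moved more than 30 mm (distance of tape_small from where it was at the start of the episode above 0.03 m).
It also fails if it takes over 115 s, if anything falls off the work surface, if the arm or the gripper's body presses on something with over 40 N, if the wrist force passes 120 N, or if a joint passes its speed limit or range.

## Working session

There is one attempt and no reset: what is moved stays moved. The work goes in short steps, Python scripts to look and compute and a shell command to move; the robot and the scene stay as the last step left them, time stands still between calls to the robot, and variables do not carry over. Pictures are saved under pics/ and viewed, at most 14 in all, crops included, and the job is handed in when it is done.

```bash
mkdir -p pics; python3 - <<'E'
from cell import manip
import cv2
for n in("top","side"):
    im=manip.camera(n); cv2.imwrite(f"pics/{n}0.png",im[:,:,::-1]); print(manip.camera_params(n))
print(manip.tip_reach, manip.read_state())
E
```

```text
{'fovy': 51.741495593192106, 'cx': 320.6804958485419, 'cy': 244.02645337435098, 'origin': array([443.23131261, -14.77538186, 938.01181649]), 'attitude': array([-3.05396819e+00,  1.45610271e-03, -1.58718479e+00])}
{'fovy': 43.93160719416232, 'cx': 319.09989744856904, 'cy': 242.98802927837448, 'origin': array([263.25907742, 803.14307769, 879.52407671]), 'attitude': array([-2.33566858, -0.01127621, -2.8216939 ])}
14.0 {'clock': 0.1, 'joints': array([-1.18758372e+00,  3.00409351e-01,  1.52146931e+00,  1.79765425e-05,
        1.32073447e+00, -6.66009672e-02]), 'qd': array([-0.00171349, -0.00302317, -0.00306938,  0.00118789, -0.00142397,
       -0.00018266]), 'effort': array([ 2.43536333e-04, -5.32644403e+01, -3.53283119e+01,  7.09220138e-02,
        2.34943052e-02, -4.18724460e-05]), 'eef_pos': array([ 239.06096032, -495.09492814,  218.9674846 ]), 'eef_rot': array([-3.14057560e+00, -8.52887282e-05,  4.49809070e-01]), 'wrist_force': array([ 0.38214385,  0.13263135, -0.2360721 ]), 'moment': array([ 0.03142971, -0.02743863,  0.04028933]), 'finger_force': 0.0, 'finger_gap': 93.9264129574201}
```

View pics/top0.png

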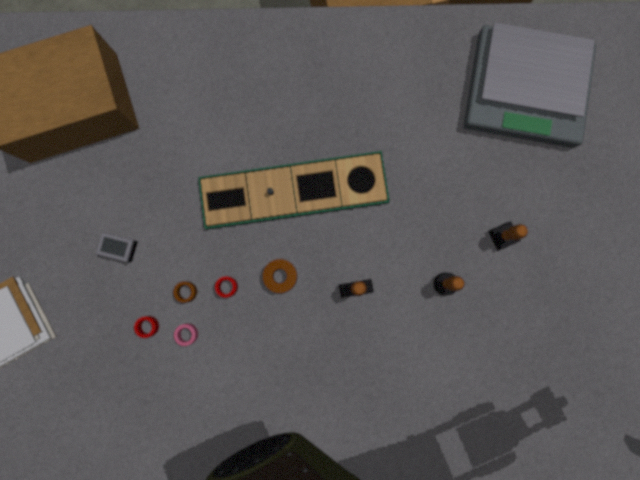

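View pics/side0.png

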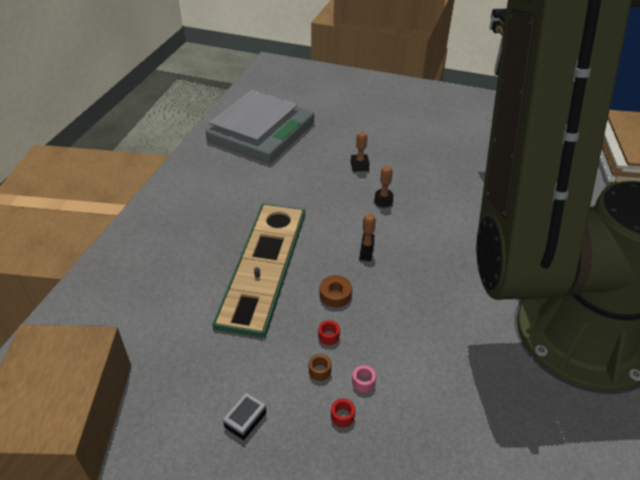

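The top view shows the tray at about (294,190) px. From left to right it holds the slot, post, pad and round holders. The objects, also in the top view:

| Object | Top view px |
|---|---|
| Ink pad | (116,248) |
| Small roll | (185,292) |
| Full roll | (280,276) |
| Oblong stamp | (356,289) |
| Round stamp | (446,284) |
| Square stamp | (505,236) |

The red and pink rings are decoys.

```bash
cat > h.py <<'E'
import numpy as np, cv2
from cell import manip
from scipy.spatial.transform import Rotation as R
P={n:manip.camera_params(n) for n in("top","side")}
def world(n,uv,z):
    p=P[n]; f=240/np.tan(np.radians(p["fovy"])/2); uv=np.atleast_2d(uv).astype(float)
    d=np.c_[(uv[:,0]-p["cx"])/f,(uv[:,1]-p["cy"])/f,np.ones(len(uv))]@R.from_euler("xyz",p["attitude"]).as_matrix().T
    return (p["origin"]+d*((z-p["origin"][2])/d[:,2])[:,None])[:,:2]
def pix(n,X):
    p=P[n]; f=240/np.tan(np.radians(p["fovy"])/2)
    c=(np.atleast_2d(X)-p["origin"])@R.from_euler("xyz",p["attitude"]).as_matrix()
    return c[:,:2]/c[:,2:]*f+[p["cx"],p["cy"]]
def blobs(n,m,z,lo=40):
    k,l,s,c=cv2.connectedComponentsWithStats(m.astype(np.uint8))
    for i in range(1,k):
        if s[i,4]>lo and s[i,4]<9000:
            pts=np.argwhere(l==i)[:,::-1]; w=world(n,pts,z)
            r=cv2.minAreaRect(w.astype(np.float32))
            print(n,"px",c[i].round(1),"A",s[i,4],"mean",w.mean(0).round(1),"rect",np.round(r[0],1),np.round(r[1],1),round(r[2],1))
E
python3 - <<'E'
from h import *
for n in("top","side"):
    im=cv2.imread(f"pics/{n}0.png"); h=cv2.cvtColor(im,cv2.COLOR_BGR2HSV); H,S,V=[h[...,i].astype(int) for i in range(3)]
    roi=np.zeros(H.shape,bool)
    if n=="top": roi[145:350,80:545]=1
    else: roi[120:440,205:410]=1
    print("tray"); m=roi&(((H>12)&(H<90)&(S>50)))
    m=cv2.morphologyEx(m.astype(np.uint8),cv2.MORPH_CLOSE,np.ones((5,5))); 
    cs,_=cv2.findContours(m,cv2.RETR_EXTERNAL,cv2.CHAIN_APPROX_NONE); f=np.zeros_like(m); cv2.drawContours(f,[c for c in cs if cv2.contourArea(c)>800],-1,1,-1); blobs(n,f,16)
    print("orange z25"); blobs(n,roi&(H>4)&(H<=14)&(S>150)&(V>50)&(f==0),25,20)
    print("black z22"); blobs(n,roi&(V<30)&(f==0),22,20)
    print("black tray z8"); blobs(n,roi&(V<35)&(f==1),8,8)
im=cv2.imread("pics/top0.png")
a=cv2.resize(im[215:310,90:310],None,fx=3.6,fy=3.6,interpolation=cv2.INTER_CUBIC); b=cv2.resize(im[210:305,320:540],None,fx=3.6,fy=3.6,interpolation=cv2.INTER_CUBIC)
c=np.vstack([a,b])[:600]; print(c.shape); cv2.imwrite("pics/z1.png",cv2.resize(c,(695,600)) if c.shape[0]>600 else c)
E
```

```text
tray
top px [279.1 275.9] A 874 mean [466.   63.6] rect [466.4  63.2] [59.7 61.6] 29.3
orange z25
top px [515.7 231.9] A 173 mean [ 540.1 -376.9] rect [ 539.1 -373.8] [21.6 45. ] 17.4
top px [454.2 282.7] A 148 mean [ 448.  -259.1] rect [ 449.  -257.6] [32.8 23.2] 62.3
top px [182.6 292.6] A 112 mean [438.1 240.3] rect [439.2 237.7] [36.8 35.8] 45.0
top px [358.7 287.5] A 129 mean [442.  -83.2] rect [442.  -82.6] [22.1 26.3] 25.4
black z22
top px [497.  238.8] A 172 mean [ 528.  -342.7] rect [ 529.1 -343.3] [36.3 20.1] 26.5
top px [132.4 251.2] A 38 mean [516.2 335. ] rect [516.3 335. ] [ 3.9 35. ] 74.5
top px [439.3 285.9] A 146 mean [ 442.7 -232.1] rect [ 442.6 -232.3] [35.  19.8] 29.2
top px [345.1 290. ] A 125 mean [438.  -58.4] rect [437.9 -58.8] [21.4 20.6] 8.4
black tray z8
top px [360.9 179.4] A 469 mean [647.4 -93.6] rect [647.3 -93.7] [45.9 44.6] 89.0
top px [315.8 185.8] A 794 mean [636.5  -7.4] rect [636.5  -7.3] [45.6 64.3] 7.0
top px [225.6 198.7] A 529 mean [614.4 164.7] rect [614.2 164.5] [29.7 65.7] 7.3
tray
side px [259.5 272.1] A 6597 mean [623.8  57.8] rect [626.4
[... 298 characters left out ...]
19.3 367. ] A 358 mean [437.9 244.3] rect [437.6 243.9] [36.  48.5] 18.8
black z22
side px [359.3 164.2] A 170 mean [ 529.7 -341. ] rect [ 530.6 -346.1] [37.4 57. ] 19.2
side px [383.3 199.9] A 183 mean [ 442.4 -228.7] rect [ 444.  -232.8] [36.1 52.9] 13.3
side px [366.1 252.6] A 161 mean [435.  -52.6] rect [435.7 -55.7] [22.1 48.4] 8.8
side px [246.4 427.1] A 189 mean [511.6 385.5] rect [510.1 383.9] [65.8 35.2] 41.1
black tray z8
side px [278.  220.5] A 172 mean [ 647.4 -100.4] rect [ 648.1 -102.1] [44.1 33.1] 19.0
side px [267.8 247.7] A 388 mean [636.6 -13.5] rect [636.9 -13.9] [44.1 54.9] 7.8
side px [244.6 310.4] A 397 mean [614.7 158. ] rect [614.9 157.4] [29.9 61.3] 7.5
(600, 792, 3)
```

View pics/z1.png

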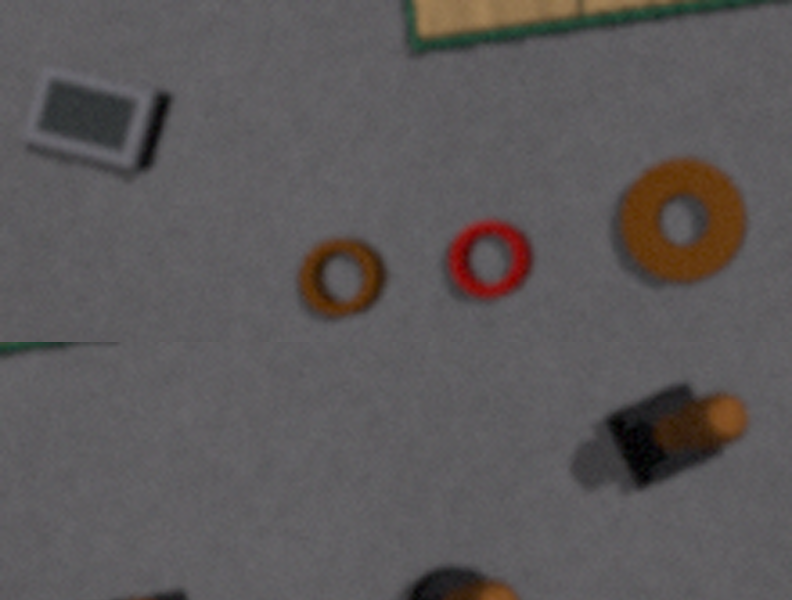

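The zoom shows the pad lid corners at about (102.5,234.4), (134.4,240.6), (127,262) and (98,256) in the full image. The full roll's bore is near (279,276). Next I fit silhouettes in both views.

```bash
cat >> h.py <<'E'
from scipy.optimize import minimize
t=np.linspace(0,2*np.pi,24,endpoint=False)
def cyl(r,z0,z1): return np.vstack([np.c_[r*np.cos(t),r*np.sin(t),0*t+z] for z in(z0,z1)])
def box(a,b,z0,z1): return np.array([[x,y,z] for x in(-a/2,a/2) for y in(-b/2,b/2) for z in(z0,z1)])
knob=[cyl(7,22,60),np.vstack([cyl(13,60,86),cyl(7,94,95)])]
MOD=dict(stamp_round=[cyl(22,0,22)]+knob,stamp_oblong=[box(26,62,0,22)]+knob,stamp_square=[box(42,42,0,22)]+knob,tape_full=[cyl(32,0,25)],tape_small=[cyl(20,0,25)])
def fit(name,ims,x0,z=0,rad=90,fixyaw=False):
    x0=np.array(x0,float); D=[]
    for n,im in ims.items():
        h=cv2.cvtColor(im,cv2.COLOR_BGR2HSV); m=(h[...,2]<42)|((h[...,1]>120)&(h[...,0]<16))
        c=pix(n,[*x0[:2],35+z])[0]; u,v=np.mgrid[:480,:640][::-1]; roi=np.hypot(u-c[0],v-c[1])<rad/1.9*(1.3 if n=="side" else 1)*.62
        D.append((n,m.astype(np.float32)*255,roi))
    def cost(p):
        s=0
        for n,m,roi in D:
            f=np.zeros((480*4,640*4),np.uint8)
            Rz=R.from_euler("z",p[2]).as_matrix()
            for q in MOD[name]:
                w=pix(n,q@Rz.T+[p[0],p[1],z]); h=cv2.convexHull(((w+.5)*4*16).astype(np.float32)).astype(np.int32)
                cv2.fillConvexPoly(f,h,255,shift=4)
            f=cv2.resize(f,(640,480),interpolation=cv2.INTER_AREA)
            s+=np.abs(f[roi]-m[roi]).sum()/255
        return s
    best=min((minimize(cost,np.r_[x0[:2],y],method="Nelder-Mead",options=dict(initial_simplex=np.array([[x0[0],x0[1],y]]+[[x0[0]+6,x0[1],y],[x0[0],x0[1]+6,y],[x0[0],x0[1],y+.15]]),xatol=.05,fatol=.2)) for y in (x0[2]-.2,x0[2]+.2)),key=lambda r:r.fun)
    return best.x.round(3),best.fun
def go(x,y,z,yaw):
    s=manip.read_state(); Rt=R.from_euler("xyz",s["eef_rot"]).as_matrix(); d=np.array([x,y,z])-s["eef_pos"]
    y0=s["eef_rot"][2]; dy=(yaw-y0+np.pi/2)%np.pi-np.pi/2
    print("shift cm",(Rt.T@d/10).round(2),"roll",round(-np.degrees(dy)/5,2),"| pos",s["eef_pos"].round(1),"yaw",round(y0,3),"gap",round(s["finger_gap"],1),"t",s["clock"],"j6",round(s["joints"][5],2))
E
python3 - <<'E'
from h import *
ims={n:cv2.imread(f"pics/{n}0.png") for n in("top","side")}
for nm,x0 in dict(stamp_round=(442,-238,0),stamp_oblong=(437,-71,.1),stamp_square=(530,-352,.45),tape_full=(465,66,0),tape_small=(438,241,0)).items():
    print(nm,fit(nm,ims,x0),[fit(nm,{k:v},x0) for k,v in ims.items()])
c=world("top",[(102.5,234.4),(134.4,240.6),(126.9,262.2),(97.8,256.1)],28);print(c.round(1),c.mean(0),cv2.minAreaRect(c.astype(np.float32)))
print(world("top",[(105.5,237)],28))
E
```

```text
stamp_round (array([ 4.46769e+02, -2.46407e+02,  3.29000e-01]), np.float64(458.6588134765625)) [(array([ 4.46651e+02, -2.45897e+02, -1.96000e-01]), np.float64(104.01960754394531)), (array([ 4.46589e+02, -2.50169e+02,  3.33000e-01]), np.float64(343.76861572265625))]
stamp_oblong (array([ 4.40758e+02, -7.90610e+01,  1.84000e-01]), np.float64(234.8549041748047)) [(array([ 4.40796e+02, -7.70780e+01,  1.53000e-01]), np.float64(105.4000015258789)), (array([ 4.4102e+02, -8.2023e+01,  1.8700e-01]), np.float64(112.73332977294922))]
stamp_square (array([ 5.34834e+02, -3.59853e+02,  3.18000e-01]), np.float64(462.6352844238281)) [(array([ 5.35360e+02, -3.58287e+02,  3.20000e-01]), np.float64(161.5098114013672)), (array([ 5.35669e+02, -3.65711e+02,  2.86000e-01]), np.float64(287.5843200683594))]
tape_full (array([ 4.66269e+02,  6.20830e+01, -1.58000e-01]), np.float64(531.87451171875)) [(array([4.66578e+02, 6.32140e+01, 2.41000e-01]), np.float64(361.7803955078125)), (array([ 4.66841e+02,  5.79330e+01, -9.30000e-02]), np.float64(159.27450561523438))]
tape_small (array([ 4.39912e+02,  2.38145e+02, -1.20000e-01]), np.float64(711.7333374023438)) [(array([ 4.40106e+02,  2.39510e+02, -1.32000e-01]), np.float64(230.18431091308594)), (array([ 4.40884e+02,  2.35209e+02, -8.60000e-02]), np.float64(473.501953125))]
[[547.7 388.6]
 [535.2 329.3]
 [495.5 342.5]
 [507.6 396.3]] [521.52254951 364.18304689] ((521.13232421875, 363.246337890625), (60.54203414916992, 41.58992004394531), 78.08159637451172)
[[542.80116352 382.91201497]]
```

```bash
python3 -c "
from h import *
go(446.7,-247,150,0)"
```

```text
shift cm [ 29.48 -13.31   6.91] roll 5.15 | pos [ 239.1 -495.1  219. ] yaw 0.45 gap 93.9 t 0.1 j6 -0.07
```

```bash
python3 -m creep '[[1,[29.48,-13.31,6.9],5.15],[1,[29.48,-13.31,6.9],5.15],[1,[29.48,-13.31,6.9],5.15],[1,[29.48,-13.31,6.9],5.15],[1,[29.48,-13.31,6.9],5.15],[1,[29.48,-13.31,6.9],5.15],[1,[29.48,-13.31,6.9],5.15],[1,[29.48,-13.31,6.9],5.15],[1,[29.48,-13.31,6.9],5.15],[1,[29.48,-13.31,6.9],5.15],[1,[29.48,-13.31,6.9],5.15],[1,[29.48,-13.31,6.9],5.15]]' 20
python3 - <<'E'
from h import *
im=manip.camera("top");cv2.imwrite("pics/t1.png",im[100:420,300:620,::-1].repeat(2,0).repeat(2,1)[:600])
go(446.7,-247,68,0)
E
```

```text
clock: 1.3
eef_pos: [446.3, -248.1, 150.7]
eef_rot: [3.141, -0.0, -0.001]
wrist_force: [-0.2, 0.8, -0.5]
finger_gap: 94.4
finger_force: 0.0
shift cm [ 0.03 -0.09  8.26] roll -0.01 | pos [ 446.4 -247.9  150.6] yaw -0.001 gap 93.8 t 1.35 j6 0.99
```

View pics/t1.png

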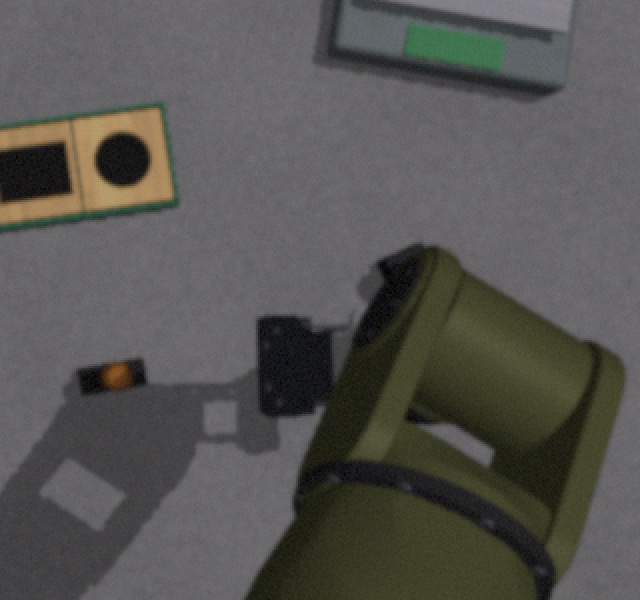

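The arm hides the gripper from the top camera, so I descend and grip.

```bash
python3 -m creep '[[1,[0,-0.1,4],0],[1,[0,-0.1,8.25],0],[1,[0,-0.1,8.25],0],[0.2,[0,-0.1,8.25],0],[-0.4,[0,-0.1,8.25],0],[-1,[0,-0.1,8.25],0],[-1,[0,-0.1,8.25],0],[-1,[0,-0.1,8.25],0],[-1,[0,-0.1,8.25],0]]' 20
python3 - <<'E'
from h import *
im=manip.camera("side");cv2.imwrite("pics/s1.png",cv2.resize(im[80:300,270:490,::-1],None,fx=2.5,fy=2.5))
s=manip.read_state();print(s["eef_pos"],s["finger_gap"],s["wrist_force"])
go(646.5,-93.3,180,.128)
E
```

```text
clock: 2.25
eef_pos: [446.8, -246.3, 68.3]
eef_rot: [3.141, -0.0, 0.0]
wrist_force: [-0.1, 0.0, -0.3]
finger_gap: 49.5
finger_force: 0.0
[ 446.77161772 -246.26777814   68.13635261] 45.450581969965064 [ 0.13738096  0.40100209 -0.42161112]
shift cm [ 19.98 -15.29 -11.18] roll -1.46 | pos [ 446.8 -246.3   68.1] yaw 0.0 gap 45.5 t 2.3 j6 0.99
```

View pics/s1.png

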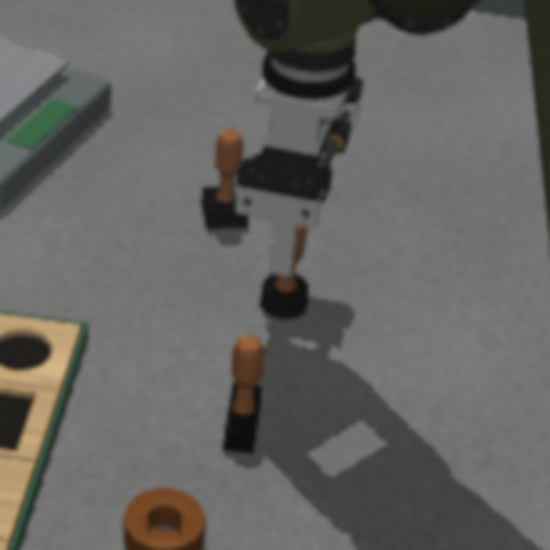

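The side view shows the fingers closing around the round stamp's knob, with the foot near (284,293) in the crop. They need more time to close, and then I lift.

```bash
python3 -m creep '[[-1,[0,0,0],0],[-1,[0,0,0],0],[-1,[0,0,0],0],[-1,[0,0,0],0],[-1,[0,0,0],0],[-1,[0,0,-3],0],[-1,[0,0,-7],0],[-1,[0,0,-7],0]]' 20
python3 - <<'E'
from h import *
im=manip.camera("side");cv2.imwrite("pics/s2.png",cv2.resize(im[80:300,270:490,::-1],None,fx=2.5,fy=2.5))
go(646.5,-93.3,140,.128)
E
```

```text
clock: 3.1
eef_pos: [448.4, -247.3, 142.4]
eef_rot: [3.138, -0.006, 0.0]
wrist_force: [-0.4, -1.0, -2.0]
finger_gap: 25.5
finger_force: 20.0
shift cm [ 19.9  -15.34   0.02] roll -1.46 | pos [ 447.6 -246.8  139.9] yaw 0.0 gap 24.9 t 3.15 j6 0.99
```

View pics/s2.png

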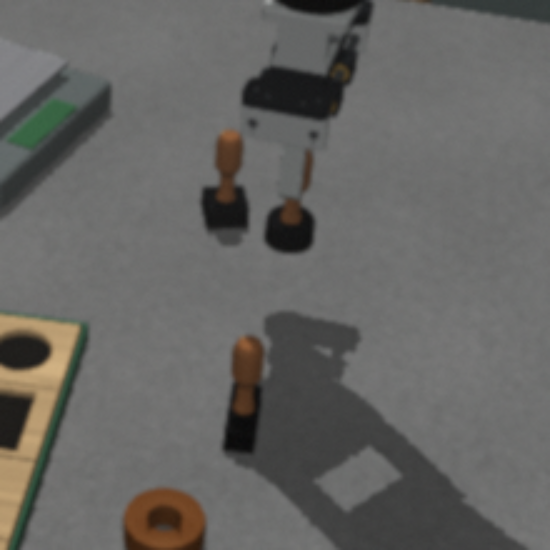

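The stamp is held upright, with its foot at about (290,228) in the crop. I'll use the held foot to check each camera's bias against the TCP.

```bash
python3 - <<'E'
from h import *
MOD["foot"]=[cyl(22,0,22)]
s=manip.read_state(); z=s["eef_pos"][2]-68.1
im=manip.camera("side")[:,:,::-1].copy(); h=cv2.cvtColor(im,cv2.COLOR_BGR2HSV)
c=pix("side",[*s["eef_pos"][:2],z+11])[0]; print(c,z)
m=(h[...,2]<45); k,l,st,ce=cv2.connectedComponentsWithStats(m.astype(np.uint8))
for i in range(1,k):
    if np.hypot(*(ce[i]-c))<25: print(ce[i],st[i])
hu=cv2.convexHull(pix("side",cyl(22,z,z+22)+[*s["eef_pos"][:2],0]).astype(np.float32)); M=cv2.moments(hu); print("model",M["m10"]/M["m00"],M["m01"]/M["m00"],cv2.boundingRect(hu))
for q in ([1,0,0],[0,1,0]): print(pix("side",[*s["eef_pos"][:2],z]+np.array(q)*10)-pix("side",[*s["eef_pos"][:2],z]))
E
```

```text
[385.33314491 173.1423018 ] 71.79021574396342
[385.69565217 173.82173913] [377 164  19  18 230]
model 385.33960265796117 173.17787942184626 (374, 163, 22, 21)
[[-4.37657452 -0.90447735]]
[[-1.07943093  2.61955908]]
```

```bash
python3 -m creep '[[-1,[5,-3.84,0],-0.5],[-1,[10,-7.7,0],-1],[-1,[15,-11.5,0],-1.46],[-1,[19.9,-15.3,0],-1.46],[-1,[19.9,-15.3,0],-1.46],[-1,[19.9,-15.3,0],-1.46],[-1,[19.9,-15.3,0],-1.46],[-1,[19.9,-15.3,0],-1.46],[-1,[19.9,-15.3,2],-1.46],[-1,[19.9,-15.3,4],-1.46],[-1,[19.9,-15.3,5],-1.46],[-1,[19.9,-15.3,5],-1.46]]' 20
python3 -c "
from h import *
go(646.5,-94,76.5,.128)"
```

```text
clock: 4.4
eef_pos: [644.6, -93.8, 86.7]
eef_rot: [-3.141, 0.002, 0.127]
wrist_force: [0.0, 0.9, -2.1]
finger_gap: 25.1
finger_force: 20.0
shift cm [0.19 0.04 1.02] roll -0.02 | pos [644.6 -93.8  86.7] yaw 0.127 gap 25.1 t 4.4 j6 1.24
```

```bash
python3 -m creep '[[-1,[0.19,0.04,0.4],0],[-1,[0.19,0.04,0.8],0],[-1,[0.19,0.04,1.0],0],[-1,[0.19,0.04,1.0],0],[-1,[0.19,0.04,1.0],0]]' 20
python3 -c "
from h import *
go(646.5,-94,76.5,.128); print(manip.read_state()['wrist_force'])"
```

```text
clock: 4.9
eef_pos: [647.7, -93.3, 78.2]
eef_rot: [3.142, -0.0, 0.128]
wrist_force: [0.0, -0.3, -2.7]
finger_gap: 25.3
finger_force: 20.0
shift cm [-0.13  0.05  0.17] roll -0.0 | pos [647.7 -93.3  78.2] yaw 0.128 gap 25.3 t 4.9 j6 1.24
[ 0.01489638 -0.30457232 -2.69910113]
```

```bash
python3 -m creep '[[-1,[-0.1,0.05,0.1],0],[-1,[-0.1,0.05,0.2],0],[-1,[-0.1,0.05,0.2],0],[-1,[-0.1,0.05,0.2],0],[-0.3,[-0.1,0.05,0.2],0],[0.1,[-0.1,0.05,0.2],0],[0.1,[-0.1,0.05,0.2],0],[0.1,[-0.1,0.05,0.2],0],[0.1,[-0.1,0.05,0.2],0],[0.1,[-0.1,0.05,-2],0],[0.1,[-0.1,0.05,-6],0],[0.1,[-0.1,0.05,-8],0]]' 20
python3 -c "
from h import *
print(manip.read_state()['finger_gap']); go(440.8,-78,150,.16); go(440.8,-78,68.3,.16)"
```

```text
clock: 6.1
eef_pos: [647.4, -94.1, 161.2]
eef_rot: [3.141, -0.003, 0.128]
wrist_force: [-0.5, 0.1, 0.3]
finger_gap: 51.8
finger_force: 0.0
51.791269941128654
shift cm [-20.29  -4.23   1.05] roll -0.37 | pos [647.4 -94.1 161.2] yaw 0.128 gap 51.8 t 6.1 j6 1.24
shift cm [-20.31  -4.24   9.22] roll -0.37 | pos [647.4 -94.1 161.2] yaw 0.128 gap 51.8 t 6.1 j6 1.24
```

```bash
python3 -m creep '[[0.1,[-5,-1.06,0],0],[0.1,[-10.1,-2.1,0],-0.37],[0.1,[-15.2,-3.2,0],-0.37],[0.1,[-20.3,-4.23,1],-0.37],[0.1,[-20.3,-4.23,1],-0.37],[0.1,[-20.3,-4.23,1],-0.37],[0.1,[-20.3,-4.23,1],-0.37],[0.1,[-20.3,-4.23,1],-0.37],[0.1,[-20.3,-4.23,1],-0.37]]' 20
python3 - <<'E'
from h import *
a=manip.camera("top")[:,:,::-1];b=manip.camera("side")[:,:,::-1]
cv2.imwrite("pics/t3.png",np.hstack([cv2.resize(a[120:320,280:480],(400,400)),cv2.resize(b[150:350,220:420],(400,400))]))
go(440.8,-78,68.3,.16)
try: print(fit("stamp_round",{"top":a.copy()},(646,-94,0),z=8))
except Exception as e: print(e)
E
```

```text
clock: 7.0
eef_pos: [440.8, -78.0, 147.9]
eef_rot: [-3.142, -0.0, 0.16]
wrist_force: [-0.7, -0.1, -0.4]
finger_gap: 51.7
finger_force: 0.0
shift cm [0.04 0.02 7.95] roll 0.0 | pos [440.4 -77.9 147.8] yaw 0.16 gap 51.8 t 7.1 j6 1.15
(array([ 6.45825e+02, -9.22810e+01, -1.95000e-01]), np.float64(77.83529663085938))
```

View pics/t3.png

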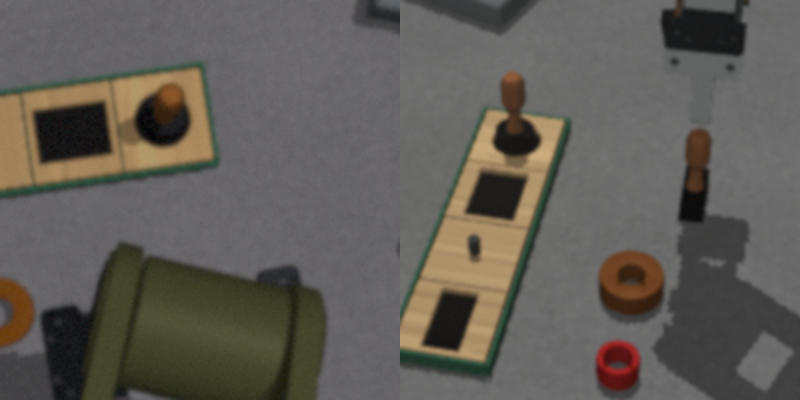

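The round stamp stands upright in the round recess, at about (162,120) in the left crop. The gripper is above the oblong stamp.

```bash
python3 -m creep '[[0.1,[0.04,0.02,4],0],[0.1,[0.04,0.02,7.95],0],[0.1,[0.04,0.02,7.95],0],[-1,[0.04,0.02,7.95],0],[-1,[0.04,0.02,7.95],0],[-1,[0.04,0.02,7.95],0],[-1,[0.04,0.02,7.95],0],[-1,[0.04,0.02,7.95],0],[-1,[0.04,0.02,7.95],0],[-1,[0.04,0.02,7.95],0]]' 20
python3 -c "
from h import *
go(614,163.2,140,.128)"
```

```text
clock: 8.1
eef_pos: [441.2, -78.3, 69.6]
eef_rot: [3.14, -0.002, 0.16]
wrist_force: [0.3, -1.1, 7.6]
finger_gap: 25.1
finger_force: 20.0
shift cm [ 20.93 -21.08  -7.02] roll 0.37 | pos [441.2 -78.3  69.6] yaw 0.16 gap 25.1 t 8.1 j6 1.15
```

```bash
python3 -m creep '[[-1,[0,0,-3],0],[-1,[0,0,-7],0],[-1,[4,-4,-7],0.2],[-1,[8,-8,-7],0.37],[-1,[12,-12,-7],0.37],[-1,[16,-16,-7],0.37],[-1,[20.9,-21.1,-7],0.37],[-1,[20.9,-21.1,-7],0.37],[-1,[20.9,-21.1,-7],0.37],[-1,[20.9,-21.1,-7],0.37],[-1,[20.9,-21.1,-7],0.37]]' 20
python3 - <<'E'
from h import *
a=manip.camera("top")[:,:,::-1];b=manip.camera("side")[:,:,::-1]
cv2.imwrite("pics/t4.png",np.hstack([cv2.resize(a[100:300,140:340],(400,400)),cv2.resize(b[150:350,180:380],(400,400))]))
go(614,163.2,78,.128)
E
```

```text
clock: 9.2
eef_pos: [612.6, 162.8, 138.4]
eef_rot: [3.141, 0.001, 0.127]
wrist_force: [-0.6, -0.6, -1.4]
finger_gap: 25.2
finger_force: 20.0
shift cm [ 0.13 -0.05  6.09] roll -0.02 | pos [612.8 162.5 138.9] yaw 0.127 gap 25.1 t 9.3 j6 1.65
```

View pics/t4.png

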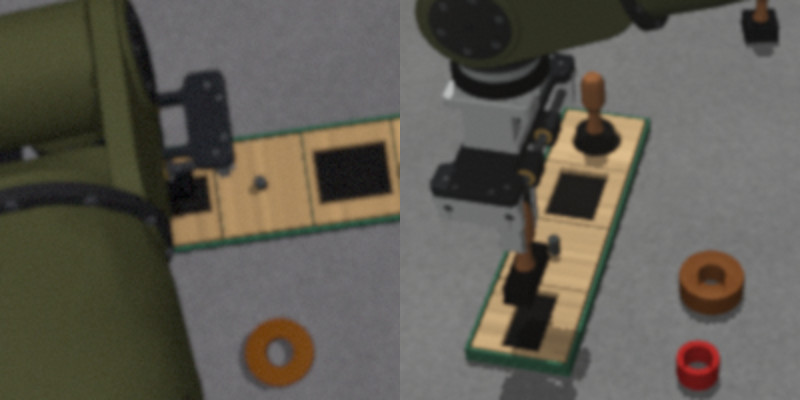

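The oblong stamp hangs upright over the slot, lined up with it; its foot is at (527,275) in the right crop. Next I lower it.

```bash
python3 -m creep '[[-1,[0.1,-0.05,2],0],[-1,[0.1,-0.05,4],0],[-1,[0.1,-0.05,5],0],[-1,[0.1,-0.05,5.3],0],[-1,[0.1,-0.05,5.7],0],[-1,[0.1,-0.05,6.1],0],[-1,[0.1,-0.05,6.1],0],[-1,[0.1,-0.05,6.1],0]]' 20
python3 -c "
from h import *
go(614,163.2,77.5,.128)"
```

```text
clock: 10.1
eef_pos: [614.1, 164.3, 77.8]
eef_rot: [-3.142, -0.001, 0.128]
wrist_force: [0.2, 0.3, -0.9]
finger_gap: 25.2
finger_force: 20.0
shift cm [-0.03  0.11  0.03] roll -0.0 | pos [614.1 164.3  77.8] yaw 0.128 gap 25.2 t 10.1 j6 1.65
```

```bash
python3 -m creep '[[-1,[0,0,0.05],0],[-1,[0,0,0.05],0],[0.1,[0,0,0.05],0],[0.1,[0,0,0.05],0],[0.1,[0,0,0.05],0],[0.1,[0,0,0.05],0],[0.1,[0,0,0.05],0],[0.5,[0,0,-4],0],[1,[0,0,-7],0],[1,[0,0,-7],0]]' 20
python3 -c "
from h import *
go(521.6,363,110,-.208+1.5708);go(521.6,363,110,-.208);print(manip.read_state()['joints'])"
```

```text
clock: 11.1
eef_pos: [615.7, 164.6, 152.1]
eef_rot: [-3.141, -0.007, 0.128]
wrist_force: [0.3, 0.6, 0.5]
finger_gap: 72.1
finger_force: 0.0
shift cm [ -6.83 -20.87   4.17] roll -14.15 | pos [615.7 164.6 152.1] yaw 0.128 gap 72.1 t 11.1 j6 1.65
shift cm [ -6.83 -20.87   4.17] roll 3.85 | pos [615.7 164.6 152.1] yaw 0.128 gap 72.1 t 11.1 j6 1.65
[ 2.03788316e-01  5.46516970e-01  1.33280784e+00 -1.71304975e-05
  1.25509404e+00  1.64677886e+00]
```

```bash
python3 -m creep '[[1,[-1.7,-5,0],-1.6],[1,[-3.4,-10,1],-3.2],[1,[-5.1,-15,2],-4.8],[1,[-6.83,-20.87,4.17],-6.4],[1,[-6.83,-20.87,4.17],-8],[1,[-6.83,-20.87,4.17],-9.6],[1,[-6.83,-20.87,4.17],-11.2],[1,[-6.83,-20.87,4.17],-12.8],[1,[-6.83,-20.87,4.17],-14.15],[1,[-6.83,-20.87,4.17],-14.15],[1,[-6.83,-20.87,4.17],-14.15]]' 20
python3 - <<'E'
from h import *
a=manip.camera("top")[:,:,::-1];b=manip.camera("side")[:,:,::-1]
cv2.imwrite("pics/t5.png",np.hstack([cv2.resize(a[120:320,180:380],(400,400)),cv2.resize(b[260:460,180:380],(400,400))]))
go(521.6,363,25,1.363)
E
```

```text
clock: 12.2
eef_pos: [519.5, 362.4, 105.2]
eef_rot: [-3.141, 0.0, 1.359]
wrist_force: [-0.1, -0.2, 0.3]
finger_gap: 93.7
finger_force: 0.0
shift cm [0.1  0.19 8.04] roll -0.04 | pos [519.6 362.4 105.4] yaw 1.36 gap 94.2 t 12.3 j6 0.76
```

View pics/t5.png

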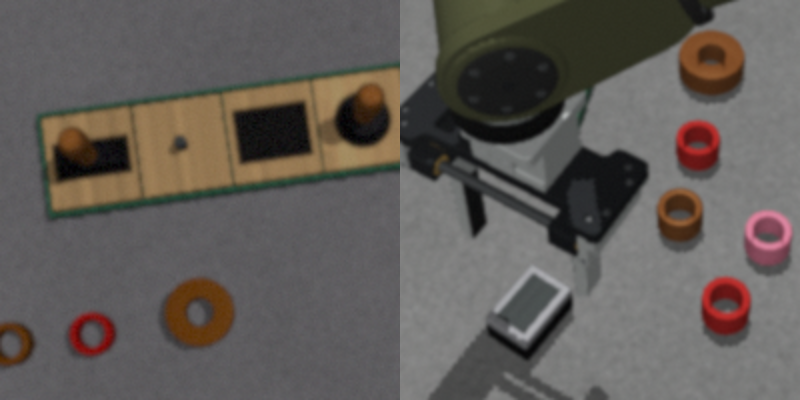

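Both stamps sit in their recesses, and the open fingers straddle the pad at about (530,310) in the right crop. I lower and grip it.

```bash
python3 -m creep '[[1,[0.1,0.19,4],0],[1,[0.1,0.19,7],0],[1,[0.1,0.19,8],0],[0,[0.1,0.19,8],0],[-1,[0.1,0.19,8],0],[-1,[0.1,0.19,8],0],[-1,[0.1,0.19,8],0],[-1,[0.1,0.19,8],0],[-1,[0.1,0.19,8],0],[-1,[0.1,0.19,8],0],[-1,[0.1,0.19,8],0],[-1,[0.1,0.19,8],0]]' 25
python3 -c "
from h import *
go(636,-8.4,90,.128+1.5708)"
```

```text
clock: 13.5
eef_pos: [522.0, 363.2, 26.1]
eef_rot: [3.141, -0.0, 1.363]
wrist_force: [0.7, -0.8, 2.8]
finger_gap: 41.7
finger_force: 24.7
shift cm [-33.99  18.84  -6.39] roll -3.85 | pos [522.  363.2  26.1] yaw 1.363 gap 41.7 t 13.5 j6 0.76
```

```bash
python3 -m creep '[[-1,[0,0,-4],0],[-1,[0,0,-9],0],[-1,[0,0,-14],0],[-1,[-4.5,2.5,-14],-1],[-1,[-9,5,-14],-2],[-1,[-13.5,7.5,-14],-3],[-1,[-18,10,-14],-3.85],[-1,[-22.5,12.5,-14],-3.85],[-1,[-27,15,-14],-3.85],[-1,[-31,17.2,-14],-3.85],[-1,[-34,18.84,-14],-3.85],[-1,[-34,18.84,-14],-3.85]]' 25
python3 -m creep '[[-1,[0,0,0],0],[-1,[0,0,4],0],[-1,[0,0,8],0],[-1,[0,0,10.5],0],[-1,[0,0,10.5],0],[-1,[0,0,10.5],0]]' 25
python3 - <<'E'
from h import *
a=manip.camera("top")[:,:,::-1];b=manip.camera("side")[:,:,::-1]
cv2.imwrite("pics/t6.png",np.hstack([cv2.resize(a[120:320,200:400],(400,400)),cv2.resize(b[150:350,180:380],(400,400))]))
go(636,-8.4,34,.128+1.5708)
E
```

```text
clock: 14.7
eef_pos: [636.2, -13.0, 165.0]
eef_rot: [-3.141, 0.0, 1.694]
wrist_force: [-0.8, 0.3, -1.7]
finger_gap: 42.2
finger_force: 24.7
clock: 15.3
eef_pos: [636.0, -7.5, 61.6]
eef_rot: [3.141, -0.0, 1.7]
wrist_force: [0.1, -0.4, -1.6]
finger_gap: 41.9
finger_force: 24.7
shift cm [-0.04 -0.08  2.89] roll 0.01 | pos [636.6  -7.9  62.9] yaw 1.699 gap 42.0 t 15.4 j6 -0.2
```

View pics/t6.png

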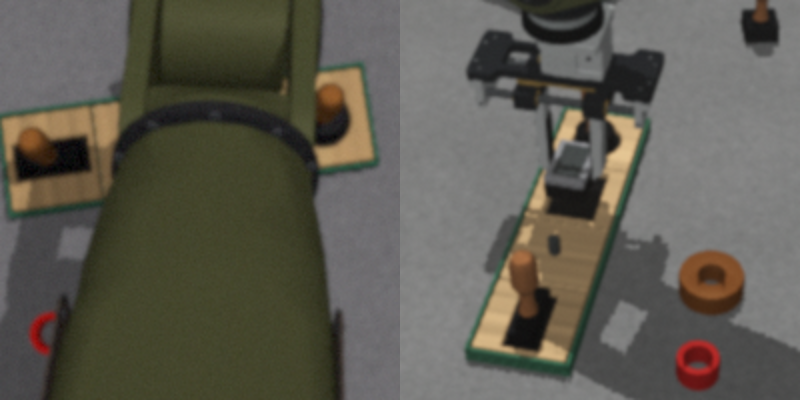

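The pad hangs level over its recess, lid centre at about (572,165) in the right crop. I check its offset from the TCP before lowering.

```bash
python3 - <<'E'
from h import *
im=manip.camera("side")[:,:,::-1]; s=manip.read_state(); 
z=s["eef_pos"][2]-26+28; Rz=R.from_euler("z",s["eef_rot"][2]-np.pi/2).as_matrix()
v=im[200:260,235:300]; k=10
v=cv2.resize(v,None,fx=k,fy=k,interpolation=cv2.INTER_CUBIC)
q=(pix("side",(box(42,60,z,z)[::2]-[0,0,0])@Rz.T+[*s["eef_pos"][:2],0])-[235,200]+.5)*k
q=q[[0,1,3,2]]
cv2.polylines(v,[q.astype(np.int32)],True,(0,255,0),1); cv2.imwrite("pics/v.png",v[:600])
E
```

```text
(no output)
```

View pics/v.png

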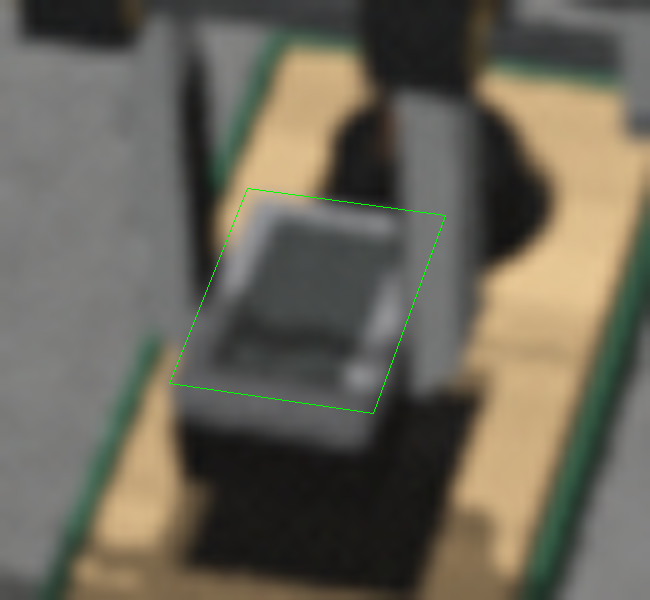

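The green outline, which assumes the pad is centred on the TCP, matches the lid to within about a pixel. The pad is centred in the grip, so I lower it.

```bash
python3 -m creep '[[-1,[-0.04,-0.05,1],0],[-1,[-0.04,-0.05,1.5],0],[-1,[-0.04,-0.05,2],0],[-1,[-0.04,-0.05,2.4],0],[-1,[-0.04,-0.05,2.7],0],[-1,[-0.04,-0.05,2.7],0],[-1,[-0.04,-0.05,2.7],0]]' 25
python3 -c "
from h import *
go(636,-8.4,34.5,.128+1.5708)"
```

```text
clock: 16.15
eef_pos: [635.4, -9.0, 34.0]
eef_rot: [3.141, 0.0, 1.699]
wrist_force: [-2.3, -1.3, 2.9]
finger_gap: 42.2
finger_force: 24.7
shift cm [ 0.05  0.07 -0.05] roll -0.0 | pos [635.4  -9.   34. ] yaw 1.699 gap 42.2 t 16.15 j6 -0.2
```

```bash
python3 -m creep '[[-1,[0,0,0],0],[1,[0,0,0],0],[1,[0,0,0],0],[1,[0,0,0],0],[1,[0,0,0],0],[1,[0,0,0],0],[1,[0,0,0],0],[1,[0,0,-4],0],[1,[0,0,-8],0],[1,[0,0,-8],0]]' 25
python3 -c "
from h import *
go(466.8,62.2,90,1.699)"
```

```text
clock: 17.15
eef_pos: [637.7, -9.1, 119.6]
eef_rot: [3.133, 0.002, 1.699]
wrist_force: [0.1, -0.3, 0.6]
finger_gap: 94.1
finger_force: 0.0
shift cm [  9.25 -16.06   2.81] roll -0.01 | pos [637.7  -9.1 119.6] yaw 1.699 gap 94.1 t 17.15 j6 -0.2
```

```bash
python3 -m creep '[[1,[2.3,-4,0],0],[1,[4.6,-8,0],0],[1,[7,-12,0],0],[1,[9.25,-16.06,0],0],[1,[9.25,-16.06,2.8],0],[1,[9.25,-16.06,2.8],0],[1,[9.25,-16.06,2.8],0],[1,[9.25,-16.06,2.8],0]]' 25
python3 - <<'E'
from h import *
b=manip.camera("side")[:,:,::-1]
cv2.imwrite("pics/t7.png",cv2.resize(b[190:390,200:400],(600,600)))
go(466.8,62.2,19.5,1.699)
E
```

```text
clock: 17.95
eef_pos: [465.1, 62.1, 86.3]
eef_rot: [3.141, 0.0, 1.698]
wrist_force: [-0.3, 0.1, 0.9]
finger_gap: 93.9
finger_force: 0.0
shift cm [-0.01  0.17  6.68] roll -0.01 | pos [465.1  62.1  86.3] yaw 1.698 gap 93.9 t 18.0 j6 -0.07
```

View pics/t7.png

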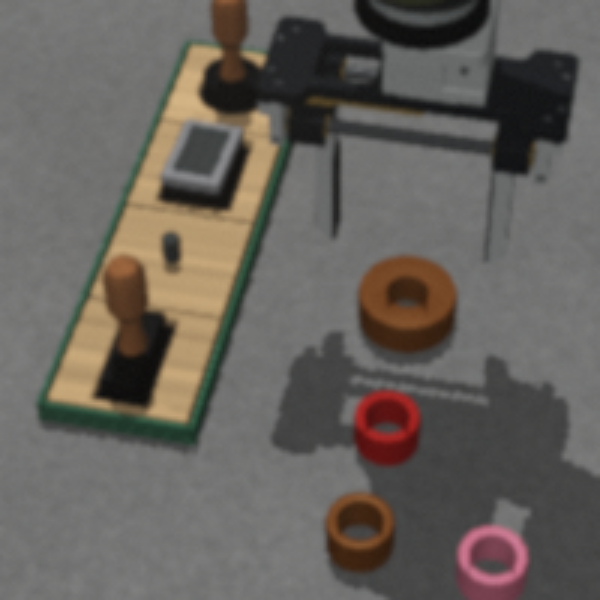

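The pad sits flat in its recess, and the fingers straddle the full roll at (407,300) in the crop. I lower and grip it.

```bash
python3 -m creep '[[1,[0,0.17,3.5],0],[1,[0,0.17,6],0],[1,[0,0.17,6.7],0],[1,[0,0.17,6.7],0],[-1,[0,0.17,6.7],0],[-1,[0,0.17,6.7],0],[-1,[0,0.17,6.7],0],[-1,[0,0.17,6.7],0],[-1,[0,0.17,6.7],0],[-1,[0,0.17,6.7],0]]' 15
python3 -m creep '[[-1,[0,0,0],0],[-1,[0,0,-4],0],[-1,[0,0,-8],0],[-1,[0,0,-8],0],[-1,[0,0,-8],0]]' 15
python3 -c "
from h import *
go(625.5,77,99,1.699)"
```

```text
clock: 19.0
eef_pos: [466.3, 62.6, 19.3]
eef_rot: [3.141, 0.0, 1.699]
wrist_force: [-1.8, 0.3, 6.6]
finger_gap: 64.9
finger_force: 15.0
clock: 19.5
eef_pos: [466.0, 62.6, 98.9]
eef_rot: [3.141, 0.0, 1.699]
wrist_force: [-0.3, -0.2, -1.2]
finger_gap: 64.6
finger_force: 15.0
shift cm [-6.0e-01  1.6e+01  1.0e-02] roll -0.0 | pos [466.   62.6  98.9] yaw 1.699 gap 64.6 t 19.5 j6 -0.07
```

```bash
python3 -m creep '[[-1,[-0.15,4,0],0],[-1,[-0.3,8,0],0],[-1,[-0.45,12,0],0],[-1,[-0.6,16,0],0],[-1,[-0.6,16,0],0],[-1,[-0.6,16,0],0],[-1,[-0.6,16,0],0],[-1,[-0.6,16,3],0],[-1,[-0.6,16,3],0],[-1,[-0.6,16,3],0]]' 15
python3 - <<'E'
from h import *
s=manip.read_state();im=manip.camera("side")[:,:,::-1]; z0=s["eef_pos"][2]-19.3
c=pix("side",[*s["eef_pos"][:2],40])[0].astype(int); k=8; o=c-[37,37]
v=cv2.resize(im[o[1]:o[1]+74,o[0]:o[0]+74],None,fx=k,fy=k,interpolation=cv2.INTER_CUBIC)
for r,z,x in((32,z0+25,s["eef_pos"][:2]),(13,z0+25,s["eef_pos"][:2]),(6,37,(625.5,77)),(6,16,(625.5,77))):
    q=(pix("side",cyl(r,z,z)[:24]+[*x,0])-o+.5)*k; cv2.polylines(v,[q.astype(np.int32)],True,(0,255,0),1)
cv2.imwrite("pics/v2.png",v)
go(625.5,77,36,1.699)
E
```

```text
clock: 20.5
eef_pos: [624.8, 77.0, 69.1]
eef_rot: [-3.141, -0.0, 1.699]
wrist_force: [0.1, -0.4, -0.6]
finger_gap: 64.6
finger_force: 15.0
shift cm [-0.    0.01  3.38] roll -0.0 | pos [625.4  77.   69.8] yaw 1.699 gap 65.0 t 20.55 j6 -0.06
```

View pics/v2.png

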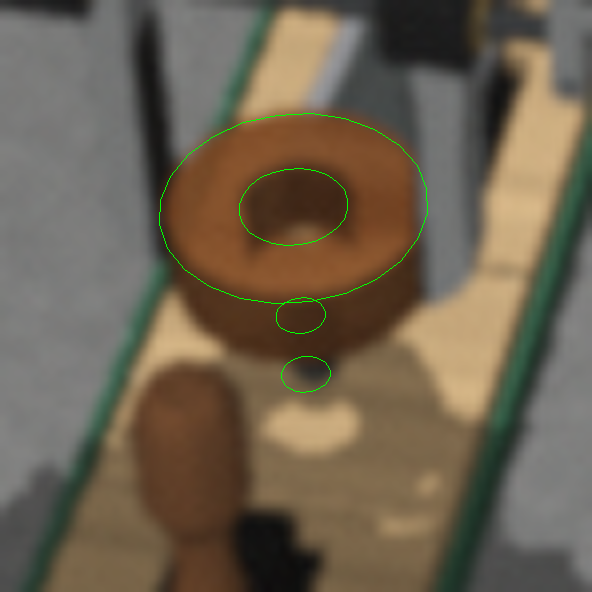

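The roll outline matches the TCP. The visible post base, near (318,368), sits about 1 px to the right of my prediction, so I shift about 1.2 mm in −x and lower.

```bash
python3 -m creep '[[-1,[0,-0.12,0.6],0],[-1,[0,-0.12,1.2],0],[-1,[0,-0.12,1.6],0],[-1,[0,-0.12,2],0],[-1,[0,-0.12,2],0],[-1,[0,-0.12,2],0]]' 15
python3 -c "
from h import *
go(624.2,77,36,1.699)"
```

```text
clock: 21.15
eef_pos: [624.2, 76.9, 48.7]
eef_rot: [-3.141, -0.0, 1.699]
wrist_force: [-0.1, 0.1, -1.4]
finger_gap: 64.8
finger_force: 15.0
shift cm [ 0.02 -0.    1.27] roll -0.01 | pos [624.2  76.9  48.7] yaw 1.699 gap 64.8 t 21.15 j6 -0.06
```

Underside is at about z = 29 with no contact force, so the roll is already over the post.

```bash
python3 -m creep '[[-1,[0,0,0.5],0],[-1,[0,0,1],0],[-1,[0,0,1.3],0],[-1,[0,0,1.3],0],[-1,[0,0,1.3],0],[1,[0,0,1.3],0],[1,[0,0,1.3],0],[1,[0,0,1.3],0],[1,[0,0,1.3],0],[1,[0,0,1.3],0]]' 15
python3 -m creep '[[1,[0,0,-4],0],[1,[0,0,-9],0],[1,[0,0,-12],0],[1,[5,-4,-12],0],[1,[10,-9,-12],0],[1,[15,-14,-12],0],[1,[20,-18,-12],0],[1,[25,-20,-12],0],[1,[25,-20,-12],0],[1,[25,-20,-12],0],[1,[25,-20,-12],0],[1,[25,-20,-12],0]]'
python3 - <<'E'
from h import *
a=manip.camera("top")[:,:,::-1].copy();b=manip.camera("side")[:,:,::-1].copy()
cv2.imwrite("pics/fin.png",np.hstack([cv2.resize(a[140:260,190:400],(400,229)),cv2.resize(b[150:345,205:400],(400,400))[:229*1]]) if 0 else np.vstack([cv2.resize(a[130:250,190:400],(595,340)),cv2.resize(b[190:340,205:400],(595,458))[:260]]))
for nm,x0 in dict(stamp_round=(646.5,-94,0),stamp_oblong=(614,163,.128)).items(): print(nm,fit(nm,{"top":a},x0,z=8))
h=cv2.cvtColor(a,cv2.COLOR_BGR2HSV); m=(h[...,0]<14)&(h[...,1]>150)&(h[...,2]>50); r=np.zeros_like(m); r[160:230,245:294]=1; blobs("top",m&r,41,200)
print(manip.read_state()["eef_pos"],manip.read_state()["wrist_force"],manip.read_state()["finger_gap"])
E
```

```text
clock: 22.15
eef_pos: [624.2, 76.8, 35.8]
eef_rot: [3.141, 0.0, 1.699]
wrist_force: [-0.3, -0.0, -0.2]
finger_gap: 93.7
finger_force: 0.0
clock: 23.35
eef_pos: [394.2, 299.2, 155.9]
eef_rot: [3.141, -0.0, 1.699]
wrist_force: [1.4, 0.5, 0.3]
finger_gap: 93.8
finger_force: 0.0
stamp_round (array([ 6.45617e+02, -9.21750e+01,  2.81000e-01]), np.float64(70.57646942138672))
stamp_oblong (array([6.12495e+02, 1.63441e+02, 1.19000e-01]), np.float64(79.15293884277344))
[394.67374656 298.59694942 155.761066  ] [-0.40650742  0.86947656 -0.31954103] 93.89427859435544
```

View pics/fin.png

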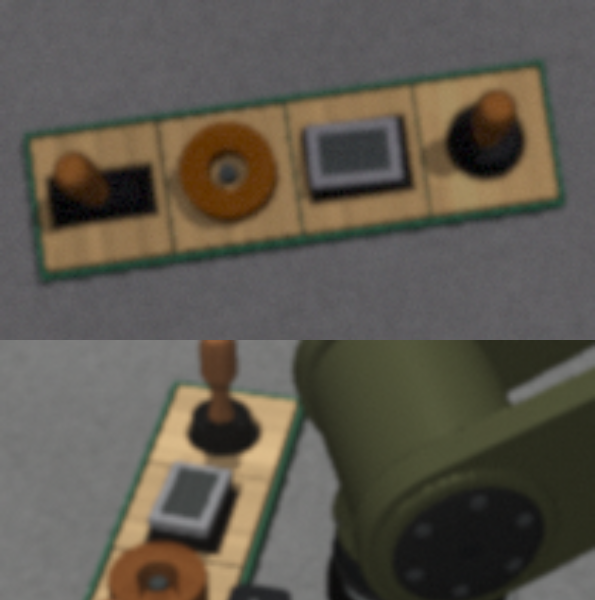

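All four items look seated. The post is centred in the roll's bore at (228,174), the pad lies flat within its recess, and both stamps are upright. The gripper is clear of everything.

```bash
python3 -c "
from cell import manip
print(manip.sign_off())"
```

```text
the job is handed in; nothing more can be done
None
```

The job is handed in: both stamps, the ink pad and the full tape roll sat in their own holders in the final pictures, and I never gripped the square stamp or the small roll; sign-off gave no pass or fail result.

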